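# Push a tin through the flap of the recycling box

### The arm

A 6-joint arm with a two-finger parallel gripper is mounted at the origin on a cart in front of the work surface, level with it; the furniture and walls round the work are solid. World frame = base frame: x ahead of the robot, y to its left, z up, the work surface at z = 0. Lengths are in mm, angles in rad, forces in N, time in s.
With the tool pointing down it reaches from about 200 to 875 mm from the base axis. Payload 3.4 kg.
Tool frame: the origin (TCP) lies at the very end of the fingers, on their centre line; the grasp point (between the pads) lies 19 mm behind it (arm.tcp_to_grasp is the distance from the TCP to the grasp point, in mm); z points along the fingers, y is the line along which they close (so a half turn about z gives the same grasp; the last joint's range is limited). The gripper opens to 94 mm and grips with 3 to 60 N. Pads are 16 mm wide; open, the fingers measure 119 mm over their backs; the gripper's body (75 mm by 177 mm) begins 78 mm behind the grasp point.
Start: joints at [-1.436, 0.276, 1.505, -0, 1.361, -0.121], TCP at [145.484, -556.33, 177.793] pointing down, gripper open.
Joint ranges: [-2.89, 2.89], [-0.75, 2.08], [0.22, 2.7], [-1.18, 4.32], [0.11, 2.71], [-2.7, 2.7]. Speed limits (rad/s): [2.57, 2.57, 3.14, 3.14, 3.14, 3.14].

### API

Orientations are given as a rotation vector (axis times angle).
In Python, from plant import arm gives the robot as it stands.
- The arm moves only by the tool arm_command, never from a script. Its argument "plan" is a list of rows, each an object with "linear": the shift along the tool's x, y, z in units of 200 mm (1.0 is 200 mm), a list of three; "twist": the turn, a rotation vector about the tool's x, y, z in units of 180 degrees (1.0 is 180 degrees), a list of three; "grip": the closure, from -1 (fully open) to 1 (shut), so that 0 is half open. In form: [{"linear": [dx, dy, dz], "twist": [wx, wy, wz], "grip": grip}, ...]. A call has 1 to 10 rows; each row shifts and turns the commanded pose from where the row before left it, along the tool's axes as they then stand; what a row does not reach is not made up. A row lasts 1/12 s, in which the tool goes at most 41.7 mm and 7.16 degrees, less where a joint would pass 70% of its speed; a pose out of reach is approached as far as the arm can. A call with a number of a shift or a turn outside -1 to 1 is refused whole. A call with a gripper value outside its range is refused whole. The fingers move at their own pace and stop on an object; "newtons" is the grip in N (left out, the last holds). Time passes only in rows, so rows that do not move let the fingers close. It gives the time, the measured TCP pose, the force, the opening and the grip force at its end, in the units of the state.
- arm.get_obs(): the state, without advancing time (a new reading comes with each control period).
- arm.read_camera(name): name is "side" or "top" or "wrist"; returns a dict with "color" (384x512x3 uint8, blue, green, red), "range_z" (384x512 float32, mm along the optical axis (not along the pixel's ray), 0 where there is no reading), "K" (3x3 intrinsics, pixels), "cam_to_world" (4x4, takes a point from camera to world coordinates). Camera axes: x right, y down, z forward; pixel columns grow to the right and rows downward; lengths in mm; the calibration is good to about 2 mm. A picture is of the moment at which its call begins.
- arm.finish_job(): hands the job in; it is judged then, once.
The state is a dict: "t": time; "qpos": joint angles; "qvel": joint speeds; "tau": joint torques, N m; "ee_pos": TCP position; "tool_rot": TCP orientation; "wrist_force": force on the tool from outside, world axes, zero at the start; "ft_torque": the same for the moment, N m; "grip_width": finger opening in mm; "grasp_force": force on a finger pad.
Only numpy, scipy, OpenCV 4.12 (cv2) and the standard library are available. Lean on these libraries where they do the work, as an engineer would, in place of code of your own. Each camera call takes 0.05 s, during which the arm holds its last target. There are 200 camera calls.

### The job

Put the flat tin that lies on the feed shelf into the recycling box by pushing it with your fingertips: slide it along the shelf, against the hanging flap and through, until it drops down the slide inside, then draw your fingers back so that the flap swings fully shut. Do not pinch or lift the tin and push it gently; leave the candle, the glass and the lemon where they stand.

Things in the scene. Friction and masses are not known exactly. Their poses are not given: they have to be found in the camera images.
- sill (a point): Middle of the threshold of the recycling box's inlet, on the feed shelf's top face, 85 mm above the counter. x points level into the box (the way to push), y along the threshold to the left, z up; the other things' x, y, z offsets are in this frame. Inlet 110 mm wide, 43 mm high. Box and shelf are one fixed unit whose place and yaw differ from run to run.
- shelf_front (a point): Middle of the near edge of the grey feed shelf's top face, 232 mm straight back from the sill (same axes). The shelf is 250 mm wide; rails along its sides stand 6 mm above it. Two low guide rails, 14 mm high, splay from the inlet's sides (55 mm left and right of the middle at the sill) to 88 mm left and right at 70 mm before the sill.
- slide_foot (a point): Foot of the slippery steel slide inside the grey box (its floor is slippery too): it falls at 41 degrees from the sill to here, 85 mm in and 73 mm down. With the tin's middle 15 mm past the sill at most (often sooner) it tips and slides in by its own weight. The box is 128 mm wide, ends 205 mm past the sill; its clear flat lid is 55.5 mm above the shelf.
- flap (a joint): Angle of the thin aluminium flap (102 mm wide, 43 mm high, 40 g) hanging in the inlet from a level hinge pin 46 mm above the shelf, 2 mm past the sill. 0 = shut (leaning 10 degrees inward); grows to 1.5 rad as the lower edge is pushed into the box; opens inward only. No spring: its weight shuts it. Its lower edge hangs 3 mm above the shelf.
- tin_center (a point): Middle (half-way up) of the closed flat rectangular tin with rounded corners, 105 mm long along its y axis, 63 mm wide along its x axis and 25 mm high, about 150 g. It lies flat and loose on the feed shelf with a long axis (its own y) that points roughly into the box, askew by up to about 25 degrees.
- candle_center (a point): Middle of a small tea light, 38 mm across and 15 mm high, standing loose on the feed shelf near its left edge. Not to be disturbed.
- glass_center (a point): Middle of a drinking glass, 81 mm across and 92 mm high, standing loose on the counter to the left of the box. Not to be disturbed.
- lemon_center (a point): Middle of a lemon, 83 x 58 x 58 mm, lying loose on the counter to the right of the box. Not to be disturbed.
- tin: The same tin; its origin is the centre of its underside, axes as for the point.
Mind the look-alikes: they are no part of the job. Leave any orange or turquoise look-alike of the tin alone.

How it is judged (in metres and radians):
On the way, in this order (a step that is already met when the one before it is completed fails the run):
1. the flap is open by more than 0.45 rad with the tin at the inlet (its middle less than 60 mm before the sill) (value of joint flap above 0.45 rad and x of tin_center in the frame of sill above -0.06 m), for 0.02 s.
2. the tin is inside the box and below the shelf (x of tin_center in the frame of sill above 0.05 m and z of tin_center in the frame of sill below -0.02 m), for 0.2 s.
At the end, for the whole second after the job is handed in: The tin lies at rest inside the box, its middle more than 50 mm past the sill and more than 20 mm below the shelf; the flap hangs shut (under 0.06 rad); the candle, glass and lemon are within 15 mm of where they stood (all of step 2 and x of tin_center in the frame of sill below 0.205 m and y of tin_center in the frame of sill between -0.055 and 0.055 m and linear speed of tin below 0.02 m/s and value of joint flap below 0.06 rad and distance of each of candle_center, glass_center, lemon_center from where it was at the start of the episode below 0.015 m); the robot touches nothing.
It fails at once if the tin is lifted (its middle more than 30 mm above its height on the shelf) (z of tin_center in the frame of sill above 0.0425 m).
It fails at once if the fingers squeeze or shove the tin with more than 30 N (contact force between the fingers and tin above 30 N).
It fails at once if the candle is disturbed (distance of candle_center from where it was at the start of the episode above 0.015 m).
It fails at once if the glass is disturbed (distance of glass_center from where it was at the start of the episode above 0.015 m).
It fails at once if the lemon is disturbed (distance of lemon_center from where it was at the start of the episode above 0.015 m).
It also fails if it takes over 48 s, if anything falls off the work surface, if the arm or the gripper's body presses on something with over 40 N, if the wrist force passes 120 N, or if a joint passes its speed limit or range.

## Working session

There is one attempt and no reset: what is moved stays moved. The work goes in short steps, Python scripts to look and compute and a tool call to move; the robot and the scene stay as the last step left them, time stands still between calls to the robot, and variables do not carry over. Pictures are saved under pics/ and viewed, at most 10 in all, crops included, and the job is handed in when it is done.

Besides the shell and the picture viewer there is one more tool, called after ">>>" as name(argument=value, ...) on one line, values as JSON. arm_command: Moves the arm, as the interface text tells. Its arguments: {"type":"object","properties":{"plan":{"type":"array"},"newtons":{"type":"number"}},"required":["plan"]}

```bash
mkdir -p pics; python3 - <<'E'
from plant import arm
import cv2,numpy as np,pickle
o=arm.get_obs();print(o)
d={}
for n in("top","side"):
    c=arm.read_camera(n);d[n]=c;cv2.imwrite(f"pics/{n}0.png",c["color"]);print(n,c["K"].round(1).tolist(),c["cam_to_world"].round(3).tolist())
pickle.dump(d,open("d0.pkl","wb"))
cv2.imwrite("pics/both0.png",cv2.resize(np.vstack([d["top"]["color"],d["side"]["color"]]),(400,600)))
E
```

```text
{'t': 0.0, 'qpos': array([-1.43598929e+00,  2.76574704e-01,  1.50610948e+00, -3.85337233e-05,
        1.36070100e+00, -1.20994424e-01]), 'qvel': array([ 3.71282448e-04, -5.50312298e-05, -1.35587278e-04, -1.48580645e-03,
        4.77180358e-04, -1.68259724e-03]), 'tau': array([-3.13694996e-03, -4.04590774e+01, -2.37232608e+01,  7.00844871e-02,
        3.42970050e-02, -1.20955979e-04]), 'ee_pos': array([ 145.3861221 , -555.67952929,  176.9257929 ]), 'tool_rot': array([-3.11415243e+00, -4.00501340e-01,  7.85860674e-05]), 'wrist_force': array([0.30323271, 0.18446943, 0.87077109]), 'ft_torque': array([ 0.04753831, -0.00021879,  0.03339565]), 'grasp_force': 0.0, 'grip_width': 93.79922766861101}
top [[488.6, 0.0, 256.1], [0.0, 488.6, 195.1], [0.0, 0.0, 1.0]] [[-0.001, -0.993, 0.115, 465.288], [-1.0, 0.001, -0.003, 50.732], [0.003, -0.115, -0.993, 1183.025], [0.0, 0.0, 0.0, 1.0]]
side [[386.3, 0.0, 254.3], [0.0, 386.3, 199.2], [0.0, 0.0, 1.0]] [[0.995, 0.092, -0.031, 649.806], [0.097, -0.893, 0.44, -432.543], [0.013, -0.441, -0.897, 1089.179], [0.0, 0.0, 0.0, 1.0]]
```

View pics/top0.png

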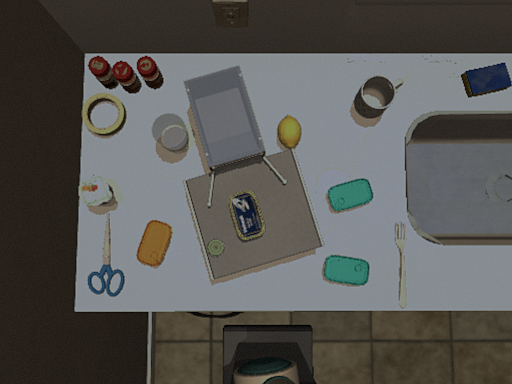

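View pics/side0.png

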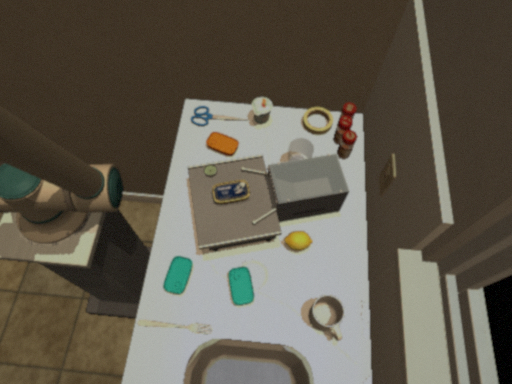

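The tin is at top (247,215), the navy and gold one on the shelf. The candle is at (216,247), the glass at (172,135) and the lemon at (290,130). The orange (155,243) and turquoise (350,194), (346,270) tins on the counter are look-alikes. Next I'll measure and make a confirming crop.

```bash
cat >h.py <<'E'
import numpy as np,cv2
def cloud(c):
    z=c["range_z"].astype(float);K=c["K"];v,u=np.mgrid[:z.shape[0],:z.shape[1]]
    P=np.stack([(u-K[0,2])/K[0,0]*z,(v-K[1,2])/K[1,1]*z,z],-1)
    W=P@c["cam_to_world"][:3,:3].T+c["cam_to_world"][:3,3];W[z<=0]=np.nan
    return W
def blob(m,seed):
    n,l=cv2.connectedComponents(m.astype(np.uint8));return l==l[seed[1],seed[0]] if l[seed[1],seed[0]] else None
E
python3 - <<'E'
import pickle,cv2,numpy as np
from h import *
d=pickle.load(open("d0.pkl","rb"));c=d["top"];W=cloud(c)
for n,p in dict(tin=(247,215),candle=(216,247),glass=(172,135),lemon=(290,130),shelf=(280,200),boxin=(225,110),boxedge=(239,70),counter=(200,300)).items(): print(n,W[p[1],p[0]].round(1))
z=W[...,2]
m=blob((abs(z-85)<8),(280,200));r=cv2.minAreaRect(W[m][:,:2].astype(np.float32));print("shelf",r,np.median(z[m]),cv2.boxPoints(r).tolist())
reg=np.zeros(z.shape,bool);reg[185:245,225:270]=1
t=blob((z>99)&(z<125)&reg,(247,215));rt=cv2.minAreaRect(W[t][:,:2].astype(np.float32));print("tin",rt,np.median(z[t]),t.sum(),np.mean(W[t],0))
reg[:]=0;reg[235:262,203:230]=1
k=(z>93)&reg;print("candle",np.mean(W[k],0),k.sum())
# box side walls/lid
b=(abs(z-140)<8);b[:, :170]=0;b[:,300:]=0;b[:60]=0;b[200:]=0
rb=cv2.minAreaRect(W[b][:,:2].astype(np.float32));print("box",rb,cv2.boxPoints(rb).tolist())
cv2.imwrite("pics/crop0.png",cv2.resize(c["color"][50:290,140:340],None,fx=2.5,fy=2.5,interpolation=cv2.INTER_CUBIC))
E
```

```text
tin [545.7  67.5 107.6]
candle [475.8 136.5  91.8]
glass [749.2 252.7  12. ]
lemon [748.9 -32.5  61.8]
shelf [581.2  -6.6  85.7]
boxin [773.4 115.3 142.3]
boxedge [863.9  84.9 143. ]
counter [351.5 180.6   1.2]
shelf ((556.0858764648438, 55.76371765136719), (240.76681518554688, 262.2610168457031), 16.712228775024414) 85.95326134541608 [[403.0787658691406, 146.7373809814453], [478.4958801269531, -104.44602966308594], [709.093017578125, -35.20994567871094], [633.6759033203125, 215.9734649658203]]
tin ((546.1646728515625, 68.30686950683594), (104.74310302734375, 62.81118392944336), 16.134553909301758) 108.05908865073161 1277 [545.97915649  68.23863102 108.07838888]
candle [475.86104933 138.76931989  95.27272155] 138
box ((759.66357421875, 117.06400299072266), (210.82351684570312, 128.15052795410156), 16.633377075195312) [[640.3213500976562, 148.2843475341797], [677.0039672851562, 25.496152877807617], [879.0057983398438, 85.84365844726562], [842.3231811523438, 208.63185119628906]]
```

View pics/crop0.png

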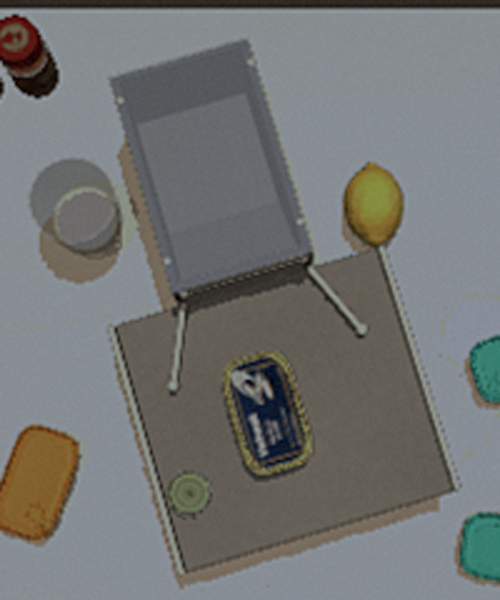

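The crop shows the navy and gold tin lying flat on the grey shelf between the guide rails. That makes it the target, and the orange and turquoise ones are off the shelf.

- **Frame:** sill is at about (663.5, 88) with yaw about 16.6°.
- **Tin:** in the sill frame it is at x=-118, y=+15, with its long axis aligned to within 1° and a size of 105×63 as given. Its top is at 108, close to the expected 110.
- **Candle:** x=-165, y=+102, so it is clear of the fingers.

Moving above a point behind the tin.

>>> arm_command(plan=[{"linear": [0, 0, 0], "twist": [0, 0, -0.0085], "grip": 0.5}, {"linear": [0.12, -0.12, 0], "twist": [0, 0, 0], "grip": 0.5}, {"linear": [0.12, -0.12, 0], "twist": [0, 0, 0], "grip": 0.5}, {"linear": [0.12, -0.12, 0], "twist": [0, 0, 0], "grip": 0.5}, {"linear": [0.12, -0.12, 0], "twist": [0, 0, 0], "grip": 0.5}, {"linear": [0.12, -0.12, 0], "twist": [0, 0, 0], "grip": 0.5}, {"linear": [0.12, -0.12, 0], "twist": [0, 0, 0], "grip": 0.5}, {"linear": [0.12, -0.12, 0], "twist": [0, 0, 0], "grip": 0.5}, {"linear": [0.12, -0.12, 0], "twist": [0, 0, 0], "grip": 0.5}, {"linear": [0.12, -0.12, 0], "twist": [0, 0, 0], "grip": 0.5}], newtons=10)

```text
t: 0.93
ee_pos: [293.0, -286.9, 177.5]
tool_rot: [-3.11, -0.441, 0.0]
wrist_force: [-0.1, -0.4, 0.3]
grip_width: 30.8
grasp_force: 0.0
```

>>> arm_command(plan=[{"linear": [0.12, -0.12, 0], "twist": [0, 0, 0], "grip": 0.5}, {"linear": [0.12, -0.12, 0], "twist": [0, 0, 0], "grip": 0.5}, {"linear": [0.12, -0.12, 0], "twist": [0, 0, 0], "grip": 0.5}, {"linear": [0.12, -0.12, 0], "twist": [0, 0, 0], "grip": 0.5}, {"linear": [0.12, -0.12, 0], "twist": [0, 0, 0], "grip": 0.5}, {"linear": [0.12, -0.12, 0], "twist": [0, 0, 0], "grip": 0.5}, {"linear": [0.12, -0.12, 0], "twist": [0, 0, 0], "grip": 0.5}, {"linear": [0.1, -0.12, 0], "twist": [0, 0, 0], "grip": 0.5}, {"linear": [0, 0, 0], "twist": [0, 0, 0], "grip": 0.5}, {"linear": [0, 0, 0], "twist": [0, 0, 0], "grip": 0.5}])

```text
t: 1.77
ee_pos: [419.7, -50.7, 177.4]
tool_rot: [3.109, 0.448, -0.002]
wrist_force: [-0.3, -0.3, -0.5]
grip_width: 23.7
grasp_force: 0.0
```

>>> arm_command(plan=[{"linear": [0.09, -0.1, 0], "twist": [0, 0, 0], "grip": 0.5}, {"linear": [0.09, -0.1, 0], "twist": [0, 0, 0], "grip": 0.5}, {"linear": [0.09, -0.1, 0], "twist": [0, 0, 0], "grip": 0.5}, {"linear": [0.09, -0.1, 0], "twist": [0, 0, 0], "grip": 0.5}, {"linear": [0, 0, 0], "twist": [0, 0, 0], "grip": 0.5}, {"linear": [0, 0, 0.1], "twist": [0, 0, 0], "grip": 0.5}, {"linear": [0, 0, 0.1], "twist": [0, 0, 0], "grip": 0.5}, {"linear": [0, 0, 0], "twist": [0, 0, 0], "grip": 0.5}, {"linear": [0, 0, 0], "twist": [0, 0, 0], "grip": 0.5}])

```text
t: 2.52
ee_pos: [465.3, 43.5, 137.1]
tool_rot: [3.11, 0.44, -0.005]
wrist_force: [0.8, 0.1, 0.4]
grip_width: 23.2
grasp_force: 0.0
```

```bash
cat >s.py <<'E'
from plant import arm
import cv2,sys,numpy as np
from h import *
o=arm.get_obs();a=np.deg2rad(16.6);u=np.array([np.cos(a),np.sin(a)]);n=np.array([-u[1],u[0]]);S=np.array([663.5,88])
p=o["ee_pos"];print("tcp",p.round(1),"sill frame",((p[:2]-S)@u).round(1),((p[:2]-S)@n).round(1),o["tool_rot"].round(3),o["wrist_force"].round(1))
x=cv2.Rodrigues(o["tool_rot"])[0];print("toolx yaw",np.degrees(np.arctan2(x[1,0],x[0,0])).round(1))
im=[arm.read_camera(c) for c in("top","side")]
k=sys.argv[1]
t=cv2.resize(im[0]["color"][50:290,140:340],None,fx=2.5,fy=2.5);s=cv2.resize(im[1]["color"][130:270,170:370],(400,280))
t=cv2.resize(t,(400,480));s=cv2.copyMakeBorder(s,0,200,0,0,cv2.BORDER_CONSTANT);cv2.imwrite(f"pics/{k}.png",np.hstack([t,s]))
W=cloud(im[1]);
hsv=cv2.cvtColor(im[1]["color"],cv2.COLOR_BGR2HSV)
P=W[...,:2]-S;X=P@u;Y=P@n
for nm,cc in zip(("top","side"),im):
    W=cloud(cc);P=W[...,:2]-S;X=P@u;Y=P@n
    m=(W[...,2]>102)&(W[...,2]<114)&(X>-190)&(X<-5)&(abs(Y)<50)
    if m.sum()>50:print(nm,"tin pts",m.sum(),cv2.minAreaRect(np.stack([X[m],Y[m]],1).astype(np.float32)))
E
python3 s.py a1
```

```text
tcp [465.3  43.5 137.1] sill frame -202.6 14.0 [ 3.11   0.44  -0.005] [0.8 0.1 0.4]
toolx yaw 16.1
top tin pts 759 ((-102.37722778320312, 14.3675537109375), (63.19481658935547, 73.15827178955078), 88.81556701660156)
side tin pts 680 ((-117.41705322265625, 14.904748916625977), (104.03649139404297, 63.75918197631836), 1.6562674045562744)
```

View pics/a1.png

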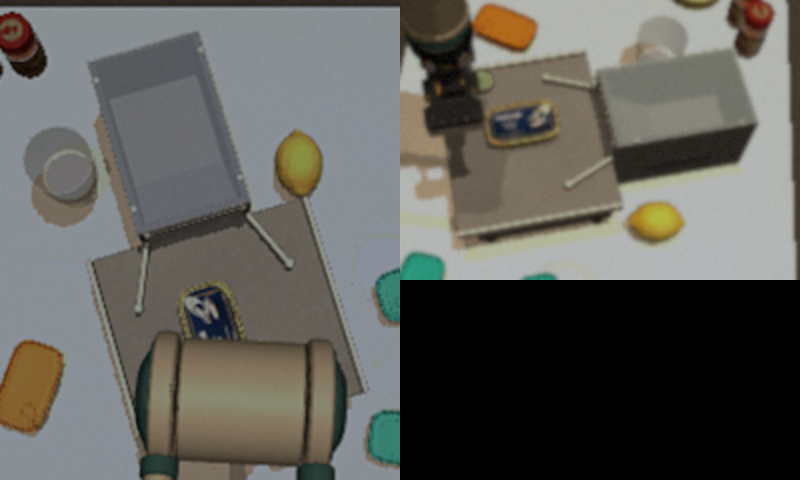

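The side view shows the gripper behind the tin, which is at crop (521,122), with the candle, glass and lemon clear. Both cameras agree on y≈15. Descending and then pushing.

>>> arm_command(plan=[{"linear": [0, 0, 0.08], "twist": [0, 0, 0], "grip": 0.5}, {"linear": [0, 0, 0.08], "twist": [0, 0, 0], "grip": 0.5}, {"linear": [0, 0, 0.06], "twist": [0, 0, 0], "grip": 0.5}, {"linear": [0, 0, 0], "twist": [0, 0, 0], "grip": 0.5}, {"linear": [0.04, 0, 0], "twist": [0, 0, 0], "grip": 0.5}, {"linear": [0.04, 0, 0], "twist": [0, 0, 0], "grip": 0.5}, {"linear": [0, 0, 0], "twist": [0, 0, 0], "grip": 0.5}])

```text
t: 3.2
ee_pos: [485.7, 49.6, 95.3]
tool_rot: [3.109, 0.442, 0.008]
wrist_force: [1.2, -0.5, 1.2]
grip_width: 23.5
grasp_force: 0.0
```

>>> arm_command(plan=[{"linear": [0.02, 0, 0], "twist": [0, 0, 0], "grip": 0.5}, {"linear": [0.02, 0, 0], "twist": [0, 0, 0], "grip": 0.5}, {"linear": [0.02, 0, 0], "twist": [0, 0, 0], "grip": 0.5}, {"linear": [0.025, 0.003, 0], "twist": [0, 0, 0], "grip": 0.5}, {"linear": [0.025, 0.003, 0], "twist": [0, 0, 0], "grip": 0.5}, {"linear": [0.025, 0.003, 0], "twist": [0, 0, 0], "grip": 0.5}, {"linear": [0.025, 0.003, 0], "twist": [0, 0, 0], "grip": 0.5}, {"linear": [0.025, 0.003, 0], "twist": [0, 0, 0], "grip": 0.5}, {"linear": [0.025, 0.003, 0], "twist": [0, 0, 0], "grip": 0.5}, {"linear": [0.025, 0.003, 0], "twist": [0, 0, 0], "grip": 0.5}])

```text
t: 4.03
ee_pos: [528.8, 58.6, 93.7]
tool_rot: [3.11, 0.442, -0.0]
wrist_force: [0.7, 0.1, -1.2]
grip_width: 23.1
grasp_force: 0.0
```

```bash
python3 s.py a2
```

```text
tcp [528.8  58.6  93.7] sill frame -137.5 10.3 [ 3.11   0.442 -0.   ] [ 0.7  0.1 -1.2]
toolx yaw 16.2
side tin pts 189 ((-115.66319274902344, 11.415294647216797), (102.01570892333984, 62.111610412597656), 6.538859844207764)
```

View pics/a2.png

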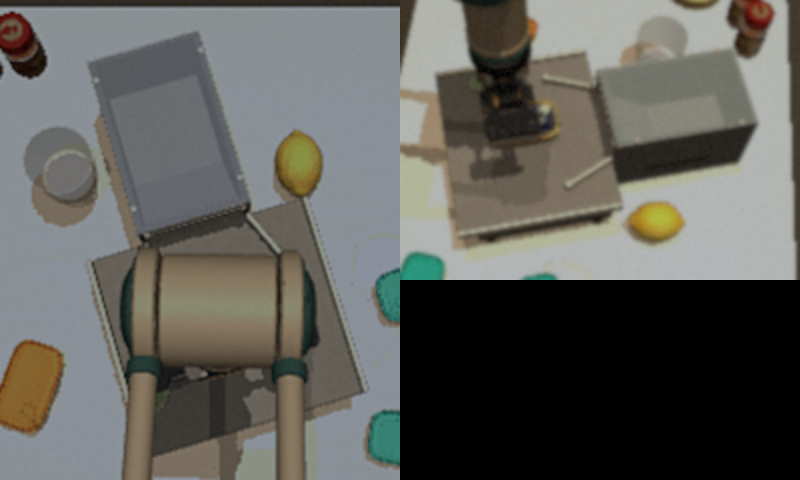

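The tin seems not to have moved: its front edge is still at crop (557,130). I'll look closer before going on.

```bash
python3 - <<'E'
from plant import arm
import cv2,numpy as np
from h import *
w=arm.read_camera("wrist");s=arm.read_camera("side")
a=cv2.resize(s["color"][150:240,190:290],(400,360),interpolation=cv2.INTER_CUBIC);b=cv2.resize(w["color"],(400,300))
cv2.imwrite("pics/a3.png",np.hstack([a,cv2.copyMakeBorder(b,0,60,0,0,cv2.BORDER_CONSTANT)]))
S=np.array([663.5,88]);t=np.deg2rad(16.6);u=np.array([np.cos(t),np.sin(t)]);n=np.array([-u[1],u[0]])
for nm,c in(("w",w),("s",s)):
    W=cloud(c);X=(W[...,:2]-S)@u;Y=(W[...,:2]-S)@n
    for x0 in range(-180,0,10):
        m=(abs(X-x0)<5)&(abs(Y-10)<25)&(W[...,2]>70)
        if m.sum():print(nm,x0,m.sum(),np.percentile(W[m][:,2],[5,25,50,75,95]).round(0))
E
```

```text
w -180 6 [86. 86. 87. 87. 87.]
w -170 429 [107. 108. 108. 110. 111.]
w -160 592 [107. 108. 108. 109. 109.]
w -150 616 [107. 108. 108. 109. 178.]
w -140 1339 [107. 108. 136. 186. 215.]
w -130 6093 [108. 135. 166. 186. 204.]
w -120 1600 [107. 108. 108. 109. 238.]
w -110 9951 [108. 235. 238. 244. 244.]
w -100 6779 [108. 227. 234. 240. 243.]
w -90 1466 [107. 108. 108. 109. 110.]
w -80 1512 [107. 108. 108. 109. 110.]
w -70 1638 [ 86. 106. 108. 109. 111.]
w -60 1321 [85. 86. 86. 87. 87.]
w -50 1403 [85. 86. 86. 87. 87.]
w -40 1468 [85. 86. 86. 87. 87.]
w -30 1506 [85. 86. 86. 87. 87.]
w -20 1589 [85. 86. 86. 87. 87.]
w -10 1654 [85. 86. 86. 87. 88.]
s -180 68 [ 82.  83.  85.  87. 533.]
s -170 219 [ 85. 317. 371. 530. 541.]
s -160 204 [124. 273. 422. 544. 548.]
s -150 153 [ 90. 261. 547. 549. 550.]
s -140 164 [124. 261. 549. 550. 551.]
s -130 173 [ 96. 262. 548. 550. 551.]
s -120 170 [248. 321. 545. 548. 550.]
s -110 298 [234. 356. 439. 539. 545.]
s -100 186 [101. 382. 519. 531. 538.]
s -90 80 [ 86. 105. 107. 512. 526.]
s -80 67 [ 83. 104. 106. 108. 110.]
s -70 61 [ 83. 103. 105. 108. 109.]
s -60 48 [82. 83. 84. 86. 87.]
s -50 52 [82. 84. 85. 86. 87.]
s -40 52 [82. 83. 84. 85. 87.]
s -30 55 [80. 83. 84. 86. 87.]
s -20 51 [81. 83. 85. 85. 86.]
s -10 46 [82. 84. 85. 85. 87.]
```

View pics/a3.png

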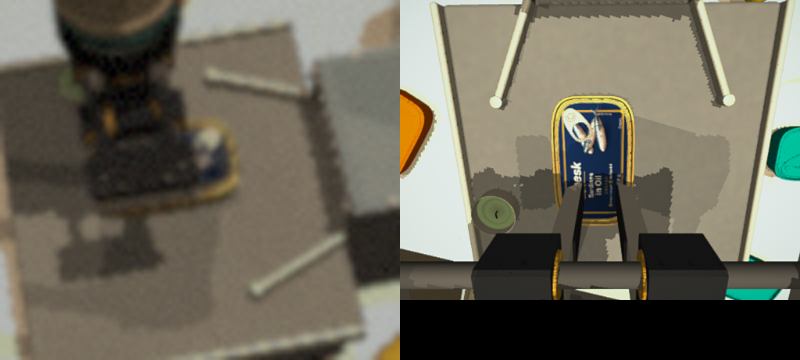

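```bash
python3 - <<'E'
from plant import arm
from h import *
print(arm.get_obs()["ee_pos"])
w=arm.read_camera("wrist");W=cloud(w);S=np.array([663.5,88]);t=np.deg2rad(16.6);u=np.array([np.cos(t),np.sin(t)]);n=np.array([-u[1],u[0]])
print(w["cam_to_world"].round(2).tolist())
X=(W[...,:2]-S)@u;Y=(W[...,:2]-S)@n
for r in range(222,305,6):
    row=[]
    for c in list(range(196,252,6))+list(range(262,312,6)): row.append("%d"%W[r,c,2] if W[r,c,2]==W[r,c,2] else "-")
    print(r,*row)
m=(W[...,2]>112)&(W[...,2]<150)&(abs(Y)<60)&(X>-170)&(X<-60)
for lo in range(92,150,4):
    k=(W[...,2]>lo)&(W[...,2]<=lo+4)&(abs(Y-10)<30)&(X>-160)&(X<-110)
    if k.any():print(lo,k.sum(),X[k].min().round(),X[k].max().round(),Y[k].min().round(),Y[k].max().round())
E
```

```text
[528.15712914  58.55499501  93.60970138]
[[0.28, -0.92, -0.27, 607.42], [-0.96, -0.27, -0.08, 81.29], [-0.0, 0.28, -0.96, 301.76], [0.0, 0.0, 0.0, 1.0]]
222 85 107 106 108 108 108 108 108 108 108 108 108 109 107 107 107 112 86 85
228 86 107 107 108 108 107 108 108 108 108 107 107 108 108 108 107 111 87 85
234 86 108 107 108 107 108 122 108 107 107 108 108 108 123 108 107 110 86 85
240 86 107 108 131 131 131 127 108 107 108 107 107 107 131 131 131 132 85 84
246 85 109 108 140 140 139 136 108 108 108 107 108 109 136 138 140 140 85 86
252 86 109 107 146 146 147 143 109 108 108 108 108 107 143 146 145 147 87 85
258 85 111 153 153 154 154 149 108 108 109 108 109 109 149 154 153 154 151 86
264 85 111 159 159 159 159 149 108 108 108 107 109 108 156 160 159 160 159 86
270 87 85 165 166 166 166 150 109 107 108 107 108 107 157 165 165 166 165 85
276 85 171 170 169 170 167 151 108 108 108 109 108 107 158 170 170 171 171 170
282 86 175 175 175 176 174 152 107 107 108 108 109 109 158 174 176 175 175 176
288 86 179 180 180 181 177 153 85 86 86 86 86 86 159 178 181 181 180 181
294 185 185 184 185 185 182 86 86 87 85 87 86 85 160 182 185 186 184 185
300 226 226 189 189 189 184 86 86 85 85 86 86 85 85 186 189 189 189 225
104 1936 -160.0 -110.0 -15.0 40.0
108 3313 -160.0 -110.0 -17.0 40.0
112 4 -133.0 -110.0 -16.0 -15.0
120 25 -135.0 -129.0 -5.0 25.0
124 107 -146.0 -128.0 -9.0 29.0
128 112 -145.0 -128.0 -13.0 33.0
132 174 -145.0 -128.0 -13.0 34.0
136 161 -146.0 -128.0 -13.0 34.0
140 187 -141.0 -128.0 -13.0 34.0
144 195 -146.0 -128.0 -14.0 34.0
148 216 -141.0 -128.0 -14.0 34.0
```

The pictures show the fingers passed over the tin. By the wrist depth their real tips end at z≈121.5 while the TCP reads 93.6, so they stop about 28 mm short of the reported TCP. The tin is untouched. I'll back off behind it and descend by the true tip height, in small steps while watching the force.

>>> arm_command(plan=[{"linear": [-0.06, -0.004, 0], "twist": [0, 0, 0], "grip": 0.5}, {"linear": [-0.06, -0.004, 0], "twist": [0, 0, 0], "grip": 0.5}, {"linear": [-0.06, -0.004, 0], "twist": [0, 0, 0], "grip": 0.5}, {"linear": [-0.06, -0.004, 0], "twist": [0, 0, 0], "grip": 0.5}, {"linear": [-0.06, -0.004, 0], "twist": [0, 0, 0], "grip": 0.5}, {"linear": [0, 0, 0], "twist": [0, 0, 0], "grip": 0.5}, {"linear": [0, 0, 0], "twist": [0, 0, 0], "grip": 0.5}])

```text
t: 4.87
ee_pos: [468.9, 45.5, 94.1]
tool_rot: [3.11, 0.441, 0.002]
wrist_force: [-0.5, -0.0, -0.6]
grip_width: 23.1
grasp_force: 0.0
```

>>> arm_command(plan=[{"linear": [0, 0, 0.03], "twist": [0, 0, 0], "grip": 0.5}, {"linear": [0, 0, 0.03], "twist": [0, 0, 0], "grip": 0.5}, {"linear": [0, 0, 0.03], "twist": [0, 0, 0], "grip": 0.5}, {"linear": [0, 0, 0], "twist": [0, 0, 0], "grip": 0.5}, {"linear": [0, 0, 0], "twist": [0, 0, 0], "grip": 0.5}])

```text
t: 5.28
ee_pos: [469.2, 45.7, 74.9]
tool_rot: [-3.11, -0.442, 0.003]
wrist_force: [0.1, 0.3, 0.8]
grip_width: 23.6
grasp_force: 0.0
```

```bash
cat >w.py <<'E'
from plant import arm
from h import *
o=arm.get_obs();S=np.array([663.5,88]);t=np.deg2rad(16.6);u=np.array([np.cos(t),np.sin(t)]);n=np.array([-u[1],u[0]])
p=o["ee_pos"];tx=(p[:2]-S)@u;ty=(p[:2]-S)@n
print("tcp",tx.round(1),ty.round(1),p[2].round(1),"f",o["wrist_force"].round(1))
w=arm.read_camera("wrist");W=cloud(w);X=(W[...,:2]-S)@u;Y=(W[...,:2]-S)@n;Z=W[...,2]
f=(Z>90)&(Z<p[2]+60)&(abs(X-tx)<9.5)&(abs(Y-ty)<28)
if f.any():
    print("low finger z",np.percentile(Z[f],[.5,2,5]).round(1),"Y",Y[f].min().round(),Y[f].max().round(),"X",X[f].min().round(),X[f].max().round())
m=(Z>103)&(Z<113)&(X>tx+12)&(X<-3)&(abs(Y)<55)
if m.sum()>50: print("tin",m.sum(),cv2.minAreaRect(np.stack([X[m],Y[m]],1).astype(np.float32)))
cv2.imwrite("pics/w%.2f.png"%o["t"],w["color"])
E
python3 w.py; ls pics
```

```text
tcp -198.3 15.0 74.9 f [0.1 0.3 0.8]
low finger z [103.9 105.5 106.8] Y -9.0 39.0 X -207.0 -189.0
tin 25100 ((-120.65874481201172, 14.874483108520508), (63.1173095703125, 100.10491180419922), 89.81536865234375)
a1.png
a2.png
a3.png
both0.png
crop0.png
side0.png
top0.png
w5.28.png
```

This confirms it: with the TCP at 74.9 the tips are at about 103, still free of the shelf. Down 11 mm more, then push.

>>> arm_command(plan=[{"linear": [0, 0, 0.03], "twist": [0, 0, 0], "grip": 0.5}, {"linear": [0, 0, 0.025], "twist": [0, 0, 0], "grip": 0.5}, {"linear": [0, 0, 0], "twist": [0, 0, 0], "grip": 0.5}, {"linear": [0.03, 0, 0], "twist": [0, 0, 0], "grip": 0.5}, {"linear": [0.03, 0, 0], "twist": [0, 0, 0], "grip": 0.5}, {"linear": [0.02, 0, 0], "twist": [0, 0, 0], "grip": 0.5}, {"linear": [0.02, 0, 0], "twist": [0, 0, 0], "grip": 0.5}, {"linear": [0.02, 0, 0], "twist": [0, 0, 0], "grip": 0.5}, {"linear": [0.02, 0, 0], "twist": [0, 0, 0], "grip": 0.5}, {"linear": [0.02, 0.001, 0], "twist": [0, 0, 0], "grip": 0.5}])

```text
t: 6.17
ee_pos: [500.1, 54.5, 64.7]
tool_rot: [3.11, 0.443, -0.002]
wrist_force: [-1.8, -1.1, 0.8]
grip_width: 23.7
grasp_force: 1.0
```

```bash
python3 w.py
```

```text
tcp -166.2 14.5 64.7 f [-1.8 -1.1  0.8]
low finger z [ 96.7  98.4 106.3] Y -10.0 38.0 X -175.0 -157.0
tin 25908 ((-104.18611145019531, 14.501745223999023), (63.09464645385742, 100.095947265625), 89.71757507324219)
```

The push is working: the tin moved about 15 mm straight with a force of about 2 N. Continuing with a slight shift to the right.

>>> arm_command(plan=[{"linear": [0.025, 0.003, 0], "twist": [0, 0, 0], "grip": 0.5}, {"linear": [0.025, 0.003, 0], "twist": [0, 0, 0], "grip": 0.5}, {"linear": [0.025, 0.003, 0], "twist": [0, 0, 0], "grip": 0.5}, {"linear": [0.025, 0.003, 0], "twist": [0, 0, 0], "grip": 0.5}, {"linear": [0.025, 0.003, 0], "twist": [0, 0, 0], "grip": 0.5}, {"linear": [0.025, 0.003, 0], "twist": [0, 0, 0], "grip": 0.5}, {"linear": [0.025, 0.003, 0], "twist": [0, 0, 0], "grip": 0.5}, {"linear": [0.025, 0.003, 0], "twist": [0, 0, 0], "grip": 0.5}, {"linear": [0.025, 0.003, 0], "twist": [0, 0, 0], "grip": 0.5}])

```text
t: 6.97
ee_pos: [545.6, 61.8, 64.7]
tool_rot: [3.11, 0.442, 0.0]
wrist_force: [-0.7, 0.1, 0.0]
grip_width: 23.6
grasp_force: 0.5
```

```bash
python3 w.py
```

```text
tcp -120.5 8.6 64.7 f [-0.7  0.1  0. ]
low finger z [ 97.   98.7 106.1] Y -15.0 32.0 X -129.0 -111.0
tin 25885 ((-58.529197692871094, 8.6005859375), (63.10083770751953, 99.9891357421875), 89.87398529052734)
```

>>> arm_command(plan=[{"linear": [0.025, 0.002, 0], "twist": [0, 0, 0], "grip": 0.5}, {"linear": [0.025, 0.002, 0], "twist": [0, 0, 0], "grip": 0.5}, {"linear": [0.025, 0.002, 0], "twist": [0, 0, 0], "grip": 0.5}, {"linear": [0.025, 0.002, 0], "twist": [0, 0, 0], "grip": 0.5}, {"linear": [0.025, 0.002, 0], "twist": [0, 0, 0], "grip": 0.5}, {"linear": [0.025, 0.002, 0], "twist": [0, 0, 0], "grip": 0.5}, {"linear": [0.025, 0.002, 0], "twist": [0, 0, 0], "grip": 0.5}, {"linear": [0.025, 0.002, 0], "twist": [0, 0, 0], "grip": 0.5}, {"linear": [0.025, 0.002, 0], "twist": [0, 0, 0], "grip": 0.5}, {"linear": [0.02, 0.002, 0], "twist": [0, 0, 0], "grip": 0.5}])

```text
t: 7.85
ee_pos: [594.0, 71.7, 64.7]
tool_rot: [3.11, 0.442, 0.001]
wrist_force: [-0.9, -0.3, 0.2]
grip_width: 23.4
grasp_force: 0.7
```

```bash
python3 w.py
```

```text
tcp -71.3 4.3 64.7 f [-0.9 -0.3  0.2]
low finger z [ 97.4  98.5 106.1] Y -20.0 28.0 X -80.0 -62.0
tin 13002 ((-31.584999084472656, 4.268363952636719), (55.39558792114258, 63.0421028137207), 0.08647328615188599)
```

>>> arm_command(plan=[{"linear": [0.025, 0, 0], "twist": [0, 0, 0], "grip": 0.5}, {"linear": [0.025, 0, 0], "twist": [0, 0, 0], "grip": 0.5}, {"linear": [0.025, 0, 0], "twist": [0, 0, 0], "grip": 0.5}, {"linear": [0.025, 0, 0], "twist": [0, 0, 0], "grip": 0.5}, {"linear": [0.025, 0, 0], "twist": [0, 0, 0], "grip": 0.5}, {"linear": [0.02, 0, 0], "twist": [0, 0, 0], "grip": 0.5}, {"linear": [0, 0, 0], "twist": [0, 0, 0], "grip": 0.5}])

```text
t: 8.48
ee_pos: [623.0, 80.0, 64.8]
tool_rot: [3.11, 0.442, 0.004]
wrist_force: [-0.3, 0.7, -0.0]
grip_width: 23.4
grasp_force: 0.0
```

```bash
python3 w.py; ls pics | tail -1
```

```text
tcp -41.1 3.9 64.8 f [-0.3  0.7 -0. ]
low finger z [94.2 95.4 96.9] Y -20.0 28.0 X -50.0 -32.0
w8.48.png
```

The tin has left the shelf view. I'll draw back, lift clear and check.

>>> arm_command(plan=[{"linear": [-0.08, 0, 0], "twist": [0, 0, 0], "grip": 0.5}, {"linear": [-0.08, 0, 0], "twist": [0, 0, 0], "grip": 0.5}, {"linear": [-0.1, 0, 0], "twist": [0, 0, 0], "grip": 0.5}, {"linear": [-0.15, 0, 0], "twist": [0, 0, 0], "grip": 0.5}, {"linear": [-0.15, 0, -0.1], "twist": [0, 0, 0], "grip": 0.5}, {"linear": [-0.1, 0, -0.15], "twist": [0, 0, 0], "grip": 0.5}, {"linear": [-0.1, 0, -0.15], "twist": [0, 0, 0], "grip": 0.5}, {"linear": [0, 0, -0.1], "twist": [0, 0, 0], "grip": 0.5}, {"linear": [0, 0, 0], "twist": [0, 0, 0], "grip": 0.5}, {"linear": [0, 0, 0], "twist": [0, 0, 0], "grip": 0.5}])

```text
t: 9.37
ee_pos: [476.0, 37.2, 165.9]
tool_rot: [3.11, 0.442, 0.006]
wrist_force: [-0.4, -0.2, -0.7]
grip_width: 23.5
grasp_force: 0.0
```

```bash
python3 s.py a4; python3 - <<'E'
from plant import arm
from h import *
import cv2
print(arm.get_obs()["ee_pos"])
w=arm.read_camera("wrist")["color"];a=cv2.imread("pics/a4.png")
a[280:480,400:667]=cv2.resize(w,(267,200));cv2.imwrite("pics/a5.png",a)
E
```

```text
tcp [476.   37.2 165.9] sill frame -194.2 4.9 [3.11  0.442 0.006] [-0.4 -0.2 -0.7]
toolx yaw 16.2
[474.62208503  37.40175161 163.6540916 ]
```

View pics/a5.png

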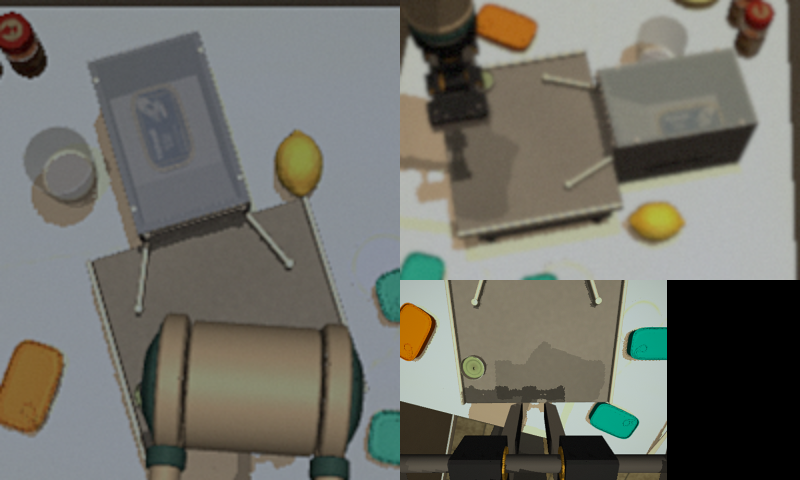

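The tin lies flat on the box floor, seen through the lid at (160,128). The candle (473,367), lemon and glass are where they were, and the robot is clear. I'll wait briefly for the flap and tin to settle, then hand in.

>>> arm_command(plan=[{"linear": [0, 0, 0], "twist": [0, 0, 0], "grip": 0.5}, {"linear": [0, 0, 0], "twist": [0, 0, 0], "grip": 0.5}, {"linear": [0, 0, 0], "twist": [0, 0, 0], "grip": 0.5}, {"linear": [0, 0, 0], "twist": [0, 0, 0], "grip": 0.5}, {"linear": [0, 0, 0], "twist": [0, 0, 0], "grip": 0.5}, {"linear": [0, 0, 0], "twist": [0, 0, 0], "grip": 0.5}, {"linear": [0, 0, 0], "twist": [0, 0, 0], "grip": 0.5}, {"linear": [0, 0, 0], "twist": [0, 0, 0], "grip": 0.5}, {"linear": [0, 0, 0], "twist": [0, 0, 0], "grip": 0.5}, {"linear": [0, 0, 0], "twist": [0, 0, 0], "grip": 0.5}])

```text
t: 10.35
ee_pos: [475.1, 37.3, 164.8]
tool_rot: [3.11, 0.442, 0.0]
wrist_force: [0.9, 0.0, 0.3]
grip_width: 23.6
grasp_force: 0.0
```

>>> arm_command(plan=[{"linear": [0, 0, 0], "twist": [0, 0, 0], "grip": 0.5}, {"linear": [0, 0, 0], "twist": [0, 0, 0], "grip": 0.5}, {"linear": [0, 0, 0], "twist": [0, 0, 0], "grip": 0.5}, {"linear": [0, 0, 0], "twist": [0, 0, 0], "grip": 0.5}, {"linear": [0, 0, 0], "twist": [0, 0, 0], "grip": 0.5}, {"linear": [0, 0, 0], "twist": [0, 0, 0], "grip": 0.5}, {"linear": [0, 0, 0], "twist": [0, 0, 0], "grip": 0.5}, {"linear": [0, 0, 0], "twist": [0, 0, 0], "grip": 0.5}, {"linear": [0, 0, 0], "twist": [0, 0, 0], "grip": 0.5}, {"linear": [0, 0, 0], "twist": [0, 0, 0], "grip": 0.5}])

```text
t: 11.18
ee_pos: [475.1, 37.3, 164.7]
tool_rot: [3.11, 0.442, -0.0]
wrist_force: [0.4, -0.8, -0.2]
grip_width: 23.3
grasp_force: 0.0
```

```bash
python3 - <<'E'
from plant import arm
import cv2,numpy as np
a=arm.read_camera("top")["color"].astype(int);b=arm.read_camera("top")["color"].astype(int)
print(abs(a-b)[60:180,180:270].mean())
print(arm.finish_job())
E
```

```text
1.496820987654321
the job is handed in; nothing more can be done
None
```

I pushed the tin through the flap and it lies flat in the recycling box; the fingers are drawn back, the candle, glass and lemon look unmoved, and the job was handed in at about 11 s with no verdict returned (the flap's final angle was not measured).

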